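# Roll the grinding jar up into the jar mill

### The job

Load the jar mill: with your fingertips, gently and slowly, a few centimetres a second, push the lying grinding jar up the loading ramp until it drops onto the two rubber rollers at the top, up against the mill's housing. Push it all the way, keeping behind it so that it never runs back down; do not shove it off to coast up on its own, do not grip or lift it, and leave the other things on the bench where they stand. Finish with the hand clear of everything.

Things in the scene. Friction and masses are not known exactly. Their poses are not given: they have to be found in the camera images.
- mill: Bench jar mill with loading ramp, fixed, placed anew each time. Origin on the bench under mid-ramp, on the centre line; x up the ramp to the housing, y across, z up. Side cheeks (10 mm thick, 118 mm clear between) stand 18 mm above landing and slope, and to 56 mm above the bench beside the rollers. White housing at the top: x 116 to 226 mm, 190 mm wide, 75 mm high.
- foot (a point): Foot of the slope, on its surface and centre line: mill x = -80 mm, 12 mm above the bench. Below it (mill x -142 to -80 mm) is the flat landing, also 12 mm above the bench, ending in a back lip (x -148 to -142 mm, 19 mm high).
- ramp: The aluminium slope of the mill, 10 degrees steep, 150 mm long, 118 mm wide, from mill x = -80 mm (z = 12 mm) to x = 68 mm (z = 38 mm). Origin at the middle of its lower edge, on its surface; x runs up the slope, y across, z square to the surface.
- jar: The grinding jar to push: a smooth, slippery closed cylinder lying across the ramp, 54 mm diameter, 110 mm long, white with steel bands at both ends, about 0.3 to 0.6 kg. Origin at its centre; y is its axis, x and z turn with it as it rolls. It starts on the flat landing at the foot of the ramp (centre 39 mm above the bench) and rolls freely: let go on the slope, it runs back.
- seat (a point): The jar's centre when it rests home: mill x = 87.5 mm, y = 0, 60.5 mm above the bench. It lies on two rubber rollers across the mill (20 mm diameter, locked, axes at mill x = 69 and 105 mm, 28 mm up). The first is flush with the top of the slope, so the jar sinks about 5 mm between them and stays. The housing's front is then under 2 mm away.
- spare_jar: Bystander: a shorter grinding jar standing upright, 49 mm diameter, 68 mm high, white with a steel lid. Origin at the centre of its underside.
- beaker: Bystander: an empty glass beaker, 60 mm diameter, 75 mm high. Origin at the centre of its underside.
- reagent_bottle: Bystander: an amber reagent bottle with a black cap, 54 mm diameter, 100 mm high. Origin at the centre of its underside. The three bystanders stand beside the mill, their axes about 140 to 165 mm from its centre line, in any order.
Not all that is in view belongs to the job. Leave any blue or purple look-alike of the jar alone.

How it is judged:
On the way, in this order (a step that is already met when the one before it is completed fails the run):
1. the jar is on its way up the slope, lying on it (x of jar in the frame of ramp between 0.035 and 0.13 m and z of jar in the frame of ramp below 0.034 m and linear speed of jar below 0.35 m/s), for 0.2 s.
2. the jar rests on the two rollers against the housing (x of jar in the frame of mill between 0.0835 and 0.0915 m and z of jar in the frame of mill between 0.0565 and 0.0645 m and angle between the y axis of jar and the y axis of mill, either way round below 0.06 rad and linear speed of jar below 0.02 m/s), for 0.2 s.
At the end, for the whole second after the job is handed in: The jar lies at rest on the two rollers: its centre within 4 mm of the seat along the mill and in height, its axis within 0.06 rad of straight across the mill; each bystander upright (within 0.2 rad) and within 20 mm of where it stood; hand clear (all of step 2 and distance of each of spare_jar, beaker, reagent_bottle from where it was at the start of the episode below 0.02 m and angle between each of spare_jar, beaker, reagent_bottle's own z axis and vertical below 0.2 rad); the robot touches nothing.
It fails at once if the jar runs free on the slope, up or down (faster than 0.35 m/s) (x of jar in the frame of ramp below 0.125 m and linear speed of jar above 0.35 m/s).
It fails at once if the jar is lifted off the ramp (more than about 12 mm) (z of jar in the frame of ramp above 0.042 m or height (world z) of jar above 0.078 m).
It fails at once if the jar is squeezed or rammed (over 40 N from the hand) (contact force between the fingers and jar above 40 N).
It fails at once if a bystander is knocked (moved over 20 mm or tipped over 0.3 rad) (distance of any of spare_jar, beaker, reagent_bottle from where it was at the start of the episode above 0.02 m or angle between any of spare_jar, beaker, reagent_bottle's own z axis and vertical above 0.3 rad).
It also fails if it takes over 45 s, if anything falls off the work surface, if the arm or the gripper's body presses on something with over 40 N, if the wrist force passes 120 N, or if a joint passes its speed limit or range.

### The arm

A 6-joint arm with a two-finger parallel gripper is mounted at the origin on the work surface. World frame = base frame: x ahead of the robot, y to its left, z up, the work surface at z = 0. Lengths are in m, angles in rad, forces in N, time in s.
With the tool pointing down it reaches from about 0.3 to 0.875 m from the base axis. Payload 6.4 kg.
Tool frame: the origin (TCP) lies between the finger pads; the fingertips stand 19 mm ahead of it and the grasp point (between the pads) is the TCP (ctrl.tips_ahead is the z of the fingertips in the tool frame, in m); z points along the fingers, y is the line along which they close (so a half turn about z gives the same grasp; the last joint's range is limited). The gripper opens to 85 mm and grips with 20 to 120 N. Pads are 22 mm wide; open, the fingers measure 114 mm over their backs; the gripper's body (76 mm by 85 mm) begins 54 mm behind the grasp point. The pads swing forward as they close: fully open they stand 13 mm farther back than shut.
Start: joints at [1.123, 0.181, 1.607, -0, 1.354, -0.206], TCP at [0.138, 0.558, 0.25] pointing down, gripper open.
Joint ranges: [-2.99, 2.99], [-0.89, 2.07], [0.3, 2.58], [-1.14, 4.28], [0, 2.63], [-3.12, 3.12]. Speed limits (rad/s): [2.57, 2.57, 3.01, 3.14, 3.14, 3.14].

### API

Orientations are given as a unit quaternion [w, x, y, z].
In Python, from bench import readout, vision, ctrl gives the robot as it stands.
- The arm moves only by the tool play_rows, never from a script. Its arguments are lists of equal length, an entry for each row: "xyz": the shift along the tool's x, y, z in mm, a list of three; "rot": the turn, a rotation vector about the tool's x, y, z in rad, a list of three; "grip": the opening, from 0 (shut) to 1 (fully open). In form: {"xyz": [[x, y, z], ...], "rot": [[rx, ry, rz], ...], "grip": [grip, ...]}. A call has exactly 10 rows; each row is the pose to reach, as a shift and turn from the pose commanded when the call began, along the tool's axes at that moment; what a row does not reach only later rows make up. A row lasts 1/8 s, in which the tool goes at most 62.5 mm and 10.7 degrees, less where a joint would pass 70% of its speed; a pose out of reach is approached as far as the arm can. A call with a gripper value outside its range is refused whole. The fingers move at their own pace and stop on an object; the grip force is fixed at half the most. Time passes only in rows, so rows that repeat a pose let the fingers close, or fill a call up. It gives the time, the measured TCP pose, the force, the opening and the grip force at its end, in the units of the state.
- readout.get_obs(): the state, without advancing time (a new reading comes with each control period).
- vision.camera(name): name is "scene" or "side" or "wrist"; returns a dict with "color" (400x640x3 uint8, red, green, blue), "depth" (400x640 float32, m along the optical axis (not along the pixel's ray), 0 where there is no reading), "camera_matrix" (3x3 intrinsics, pixels), "k1" (the pictures are not rectified: a ray, as slopes to the right and down, at radius r is drawn at 1 + k1 r^2 times it, then the intrinsics apply), "extrinsics" (4x4, takes a point from camera to world coordinates); the wrist camera has in their place "hand_eye" (4x4, takes a point from camera to tool coordinates, whose origin is the TCP and whose axes are the flange's). Camera axes: x right, y down, z forward; pixel columns grow to the right and rows downward; lengths in m; the calibration is good to about 2 mm. A picture is of the moment at which its call begins: read the wrist's pose just before it.
- ctrl.hand_in(): hands the job in; it is judged then, once.
The state is a dict: "time_s": time; "q": joint angles; "dq": joint speeds; "joint_efforts": joint torques, N m; "eef_pos": TCP position; "eef_rot": TCP orientation; "wrist_force": force on the tool from outside, world axes, zero at the start; "torque": the same for the moment, N m; "opening": opening from 0.0 (shut) to 1.0 (fully open); "grasp_force": force on a finger pad.
Only numpy, scipy, OpenCV 4.12 (cv2) and the standard library are available. Lean on these libraries where they do the work, as an engineer would, in place of code of your own. Each camera call takes 0.05 s, during which the arm holds its last target. There are 200 camera calls.

## Working session

There is one attempt and no reset: what is moved stays moved. The work goes in short steps, Python scripts to look and compute and a tool call to move; the robot and the scene stay as the last step left them, time stands still between calls to the robot, and variables do not carry over. Pictures are saved under pics/ and viewed, at most 10 in all, crops included, and the job is handed in when it is done.

Besides the shell and the picture viewer there is one more tool, called after ">>>" as name(argument=value, ...), one argument or row to a line, values as JSON. play_rows: Moves the arm, as the interface text tells. Its arguments: {"type":"object","properties":{"xyz":{"type":"array","items":{"type":"array","items":{"type":"number"}}},"rot":{"type":"array","items":{"type":"array","items":{"type":"number"}}},"grip":{"type":"array","items":{"type":"number"}}},"required":["xyz","rot","grip"]}

```bash
mkdir -p pics
python3 - <<'E'
from bench import readout, vision, ctrl
import cv2, numpy as np
o=readout.get_obs(); print(o['time_s'],o['eef_pos'],o['eef_rot'],o['opening'],ctrl.tips_ahead)
for n in ['scene','side']:
    c=vision.camera(n); cv2.imwrite(f'pics/{n}0.png',c['color'][:,:,::-1]); np.savez(f'{n}0.npz',**c)
    print(n,c['camera_matrix'],c['k1'],c['extrinsics'])
E
```

```text
0.0 [0.13744664 0.55779862 0.24938518] [-2.73667845e-04  1.20598602e-01  9.92700959e-01 -8.41589639e-04] 0.9972016799239383 0.019
scene [[457.83151369   0.         323.89858665]
 [  0.         457.83151369 197.54056273]
 [  0.           0.           1.        ]] 0.020983433010925995 [[-0.57321799  0.62783824 -0.52653612  1.12666841]
 [ 0.81924071  0.451906   -0.35302354  0.38080345]
 [ 0.01630316 -0.63371927 -0.77339129  0.89895825]
 [ 0.          0.          0.          1.        ]]
side [[433.79891016   0.         319.79888639]
 [  0.         433.79891016 196.33442967]
 [  0.           0.           1.        ]] 0.0014181640394998482 [[ 0.95916503 -0.21250152  0.18666963  0.37503866]
 [-0.28279369 -0.70766251  0.64748862 -0.60720939]
 [-0.00549322 -0.67383743 -0.73885922  0.76683674]
 [ 0.          0.          0.          1.        ]]
```

View pics/scene0.png

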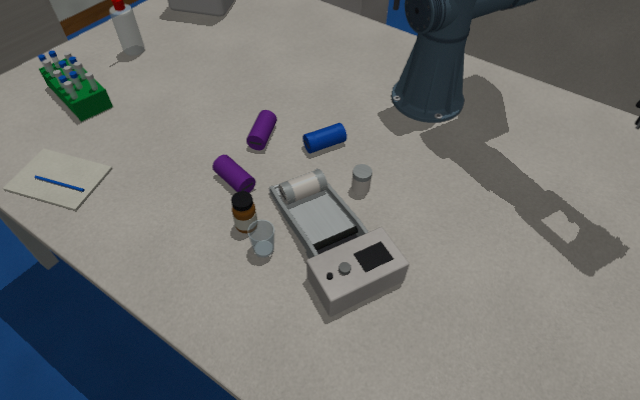

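View pics/side0.png

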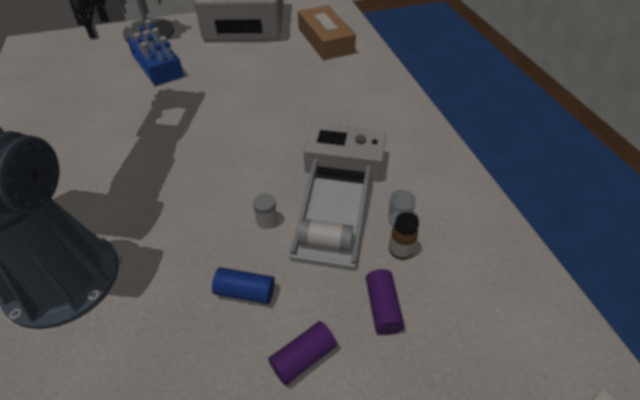

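```bash
cat > h.py <<'E'
import numpy as np, cv2
def cloud(c,T=None):
    K=c['camera_matrix'];k1=float(c['k1']);d=c['depth']
    v,u=np.mgrid[:400,:640].astype(float)
    pts=np.stack([u.ravel(),v.ravel()],1)[:,None]
    n=np.stack([(u-K[0,2])/K[0,0],(v-K[1,2])/K[1,1]],-1); s=n.copy()
    for _ in range(6): s=n/(1+k1*(s**2).sum(-1,keepdims=True))
    P=np.concatenate([s*d[...,None],d[...,None]],-1)
    T=c['extrinsics'] if T is None else T
    W=P@T[:3,:3].T+T[:3,3]; W[d<=0]=np.nan
    return W
E
python3 - <<'E'
from h import *
seed={'scene':(345,280),'side':(350,133)}
jar={'scene':(303,187),'side':(324,234)}
for n in seed:
    c=dict(np.load(f'{n}0.npz')); W=cloud(c)
    z=W[...,2]; print(n,'bench z',np.nanmedian(z[(abs(z)<.02)]),'at seed',W[seed[n][1],seed[n][0]],'jar',W[jar[n][1],jar[n][0]])
    m=((z>.066)&(z<.084)).astype(np.uint8)
    k,l,st,ce=cv2.connectedComponentsWithStats(m,connectivity=4)
    L=[l[v,u] for v in range(seed[n][1]-6,seed[n][1]+6) for u in range(seed[n][0]-6,seed[n][0]+6) if l[v,u]]
    L=max(set(L),key=L.count); P=W[l==L]
    r=cv2.minAreaRect((P[:,:2]*1000).astype(np.float32)); print(len(P),np.median(P[:,2]),r)
    # jar: top points
    j=W[jar[n][1],jar[n][0]]
    m=(np.hypot(W[...,0]-j[0],W[...,1]-j[1])<.075)&(z>.045)&(z<.075)
    P=W[m]; print('jar',len(P),P[:,2].max(),cv2.minAreaRect((P[:,:2]*1000).astype(np.float32)))
    # other blobs
    m=((z>.03)&(z<.12)&(W[...,0]>.2)&(W[...,0]<.85)&(abs(W[...,1])<.6)).astype(np.uint8)
    k,l,st,ce=cv2.connectedComponentsWithStats(m)
    for i in range(1,k):
        if st[i,4]>60: P=W[l==i]; print(i,st[i],np.round(np.nanmean(P,0),3),np.round([P[:,0].min(),P[:,0].max(),P[:,1].min(),P[:,1].max(),P[:,2].max()],3))
E
```

```text
scene bench z -0.001470095495408441 at seed [0.71754489 0.16323237 0.07437112] jar [ 0.55527155 -0.06406121  0.05595   ]
4066 0.07378376694493 ((665.75146484375, 159.37478637695312), (111.49674987792969, 189.77793884277344), 62.83449935913086)
jar 781 0.06888067578745316 ((543.5008544921875, -75.00121307373047), (52.14584732055664, 110.96829986572266), 63.242305755615234)
1 [246 110  30  34 599] [ 0.439 -0.293  0.045] [ 0.375  0.493 -0.341 -0.257  0.056]
2 [302 123  45  27 636] [ 0.365 -0.133  0.045] [ 0.303  0.416 -0.187 -0.092  0.056]
3 [ 212  155   62   97 2084] [ 0.674 -0.149  0.06 ] [ 0.574  0.751 -0.308 -0.027  0.103]
4 [352 164  20  24 398] [0.442 0.031 0.058] [0.41  0.461 0.003 0.052 0.072]
5 [278 169  49  35 971] [ 0.551 -0.068  0.055] [ 0.488  0.604 -0.124 -0.028  0.069]
6 [ 280  185  129  126 6465] [0.661 0.137 0.063] [ 0.494  0.773 -0.098  0.251  0.088]
side bench z -0.00022053811307731763 at seed [0.6826401  0.18336128 0.07385572] jar [ 0.53250879 -0.08974876  0.05943288]
2353 0.07468432329862007 ((660.9789428710938, 157.58941650390625), (114.09065246582031, 190.375732421875), 62.46604537963867)
jar 1133 0.06915290315175049 ((537.14501953125, -79.74524688720703), (49.25456237792969, 109.8970947265625), 62.969749450683594)
1 [ 293  124   93  127 6373] [0.614 0.065 0.057] [ 0.472  0.768 -0.126  0.245  0.091]
2 [ 388  189   31   64 1536] [ 0.697 -0.109  0.07 ] [ 0.661  0.747 -0.163 -0.028  0.103]
3 [253 194  23  27 521] [0.43  0.018 0.059] [0.406 0.454 0.001 0.051 0.071]
29 [ 211  267   63   35 1518] [ 0.351 -0.149  0.047] [ 0.292  0.412 -0.189 -0.097  0.057]
30 [ 366  269   39   61 1631] [ 0.597 -0.256  0.048] [ 0.565  0.636 -0.31  -0.193  0.058]
31 [ 268  321   69   64 2053] [ 0.428 -0.308  0.048] [ 0.369  0.489 -0.347 -0.259  0.057]
```

>>> play_rows(
  xyz=[
    [-37,-40,0],
    [-74,-80,0],
    [-111,-120,0],
    [-148,-160,0],
    [-185,-200,0],
    [-222,-240,0],
    [-259,-280,0],
    [-296,-320,0],
    [-333,-360,0],
    [-370,-400,0],
  ],
  rot=[
    [0,0,0.18],
    [0,0,0.36],
    [0,0,0.54],
    [0,0,0.72],
    [0,0,0.9],
    [0,0,1.08],
    [0,0,1.26],
    [0,0,1.44],
    [0,0,1.62],
    [0,0,1.805],
  ],
  grip=[0.5,0.5,0.5,0.5,0.5,0.5,0.5,0.5,0.5,0.5],
)

```text
time_s: 1.35
eef_pos: [0.4015, 0.0796, 0.2502]
eef_rot: [0.0, 0.856, 0.518, 0.0]
wrist_force: [1.0, 0.3, -0.4]
opening: 0.501
grasp_force: 0.0
```

```bash
cat > where.py <<'E'
from bench import readout
import numpy as np
from scipy.spatial.transform import Rotation as R
H=np.array([.6633,.1585]); th=np.radians(62.6); u=np.array([np.cos(th),np.sin(th)]); v=np.array([-u[1],u[0]]); O=H-.171*u
def st():
    o=readout.get_obs(); q=o['eef_rot']; M=R.from_quat(np.r_[q[1:],q[0]]).as_matrix()
    return o,M
if __name__=='__main__':
    o,M=st(); p=o['eef_pos']; d=p[:2]-O
    print('t',o['time_s'],'p',p,'mill xy mm',np.round(1000*np.r_[d@u,d@v],1),'z',p[2]*1000,'head',np.degrees(np.arctan2(M[1,0],M[0,0])),'down',M[:,2].round(3),'F',o['wrist_force'].round(1),'F along u',o['wrist_force'][:2]@u,o['opening'])
    for x,z in [(-142,140),(-142,60)]:
        t=np.r_[O+x/1000*u,z/1000]; print('to mill x',x,z,'tool mm',np.round(1000*M.T@(t-p),1))
E
python3 where.py
```

```text
t 1.35 p [0.40154544 0.07962749 0.25024096] mill xy mm [-19.5 196.1] z 250.24095884643427 head 62.362849288690114 down [ 0.  0. -1.] F [ 1.   0.3 -0.4] F along u 0.7067808092798381 0.5006761022684597
to mill x -142 140 tool mm [-121.7  196.6  110.2]
to mill x -142 60 tool mm [-121.8  196.6  190.2]
```

>>> play_rows(
  xyz=[
    [-20,30,0],
    [-40,60,0],
    [-60,90,0],
    [-80,125,0],
    [-100,160,0],
    [-115,185,0],
    [-122,197,0],
    [-122,197,0],
    [-122,197,0],
    [-122,197,0],
  ],
  rot=[
    [0,0,0],
    [0,0,0],
    [0,0,0],
    [0,0,0],
    [0,0,0],
    [0,0,0],
    [0,0,0],
    [0,0,0],
    [0,0,0],
    [0,0,0],
  ],
  grip=[0.5,0.5,0.5,0.5,0.5,0.5,0.5,0.5,0.5,0.5],
)

```text
time_s: 2.6
eef_pos: [0.52, -0.1164, 0.2504]
eef_rot: [-0.0, 0.854, 0.521, 0.0]
wrist_force: [-0.0, 0.5, 0.4]
opening: 0.499
grasp_force: 0.0
```

```bash
python3 where.py
python3 - <<'E'
from where import *; from h import *
from bench import vision
o,M=st(); c=vision.camera('wrist'); cv2.imwrite('pics/w1.png',c['color'][:,:,::-1])
T=np.eye(4);T[:3,:3]=M;T[:3,3]=o['eef_pos']; T=T@c['hand_eye']; print(c['hand_eye'].round(3))
W=cloud(c,T); np.savez('w1.npz',W=W,color=c['color'])
d=W[...,:2]-O; X=d@u*1000; Y=d@v*1000; Z=W[...,2]*1000
print('bench',np.nanmedian(Z[abs(Z)<8]))
m=(abs(Y)<45)&(X>-135)&(X<-40)&(Z>42)&(Z<75)
print(m.sum(),'jar x range',X[m].min(),X[m].max(),'top',Z[m].max())
# circle fit per y strip
for a,b in [(-45,-25),(-10,10),(25,45)]:
    k=m&(Y>a)&(Y<b); x=X[k];z=Z[k]
    if len(x)>30:
        s=np.linalg.lstsq(np.c_[2*x,2*z,np.ones(len(x))],x*x+z*z,rcond=None)[0]; print(a,b,s[:2],np.sqrt(s[2]+s[0]**2+s[1]**2))
m=(X>-120)&(X<-70)&(abs(Y)<75)&(Z>50)&(Z<75); print('jar y',Y[m].min(),Y[m].max())
for x in (-60,-20,20):
    k=(abs(X-x)<8)&(abs(Y)<85)&(Z>12); 
    if k.sum(): print(x,'cheek y outer',Y[k].min(),Y[k].max())
E
```

```text
t 2.6 p [ 0.52000185 -0.11640336  0.25043054] mill xy mm [-139.     0.7] z 250.43054335748005 head 62.79051330584647 down [ 0.  0. -1.] F [-0.   0.5  0.4] F along u 0.4635282329515464 0.4993948460055831
to mill x -142 140 tool mm [ -3.    0.7 110.4]
to mill x -142 60 tool mm [ -3.    0.7 190.4]
[[-0.    -0.961 -0.276  0.07 ]
 [ 1.    -0.    -0.     0.   ]
 [ 0.    -0.276  0.961 -0.125]
 [ 0.     0.     0.     1.   ]]
bench 1.235148403307157
4536 jar x range -120.7228310613486 -66.9775216884921 top 69.56023891709107
-45 -25 [-93.51276137  40.55978838] 26.820044848004766
-10 10 [-93.72910168  40.69007003] 26.611606930337402
25 45 [-93.96264036  40.58362586] 26.824202519982155
jar y -53.79339533767659 56.57459138511798
-60 cheek y outer -69.9650652387471 68.35357552920757
-20 cheek y outer -70.17851629595503 67.68708103566087
20 cheek y outer -70.03573787682181 68.21789502302566
```

View pics/w1.png

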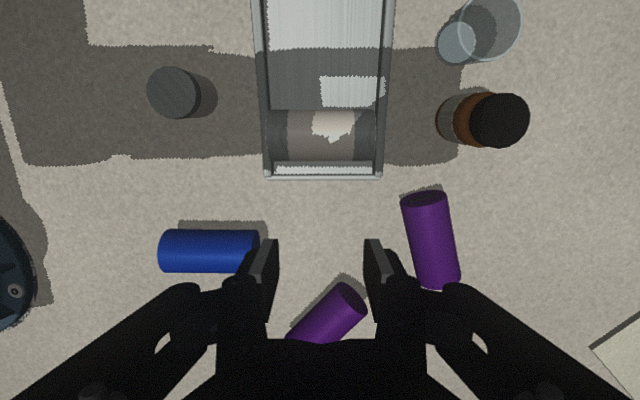

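>>> play_rows(
  xyz=[
    [-2,1,25],
    [-2,1,50],
    [-2,1,75],
    [-2,1,100],
    [-2,1,125],
    [-2,1,145],
    [-2,1,160],
    [-2,1,170],
    [-2,1,175],
    [-2,1,175],
  ],
  rot=[
    [0,0,0],
    [0,0,0],
    [0,0,0],
    [0,0,0],
    [0,0,0],
    [0,0,0],
    [0,0,0],
    [0,0,0],
    [0,0,0],
    [0,0,0],
  ],
  grip=[0.5,0.5,0.5,0.5,0.5,0.5,0.5,0.5,0.5,0.5],
)

```text
time_s: 3.9
eef_pos: [0.5204, -0.1196, 0.0754]
eef_rot: [0.0, 0.854, 0.52, 0.0]
wrist_force: [-0.1, 0.0, 0.5]
opening: 0.499
grasp_force: 0.0
```

```bash
python3 where.py
python3 - <<'E'
from bench import vision
import cv2, numpy as np
c=vision.camera('side')['color'][150:300,230:450,::-1]
d=vision.camera('wrist')['color'][:,:,::-1]
cv2.imwrite('pics/s2.png',np.vstack([cv2.resize(c,(480,327)),cv2.resize(d[100:,120:520],(400,300))[:273] if 0 else cv2.resize(d,(480,273))]))
E
```

```text
t 3.9 p [ 0.52039649 -0.11961796  0.0753625 ] mill xy mm [-141.7   -1.1] z 75.36250296972732 head 62.729798088731286 down [ 0. -0. -1.] F [-0.1  0.   0.5] F along u -0.04650251749004968 0.49865121867069573
to mill x -142 140 tool mm [ -0.3  -1.1 -64.6]
to mill x -142 60 tool mm [-0.3 -1.1 15.4]
```

View pics/s2.png

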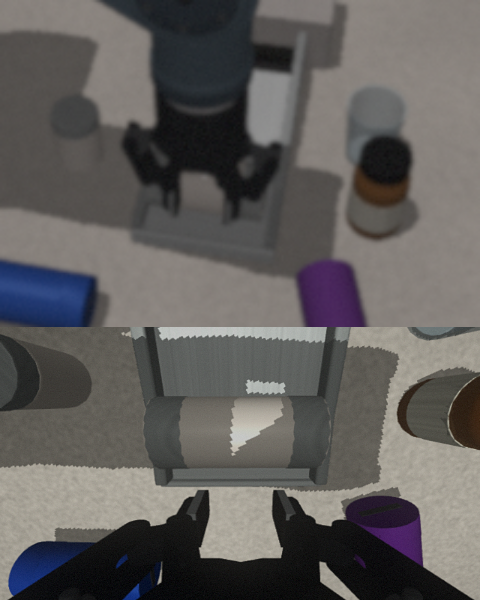

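>>> play_rows(
  xyz=[
    [0,-1,5],
    [0,-1,10],
    [0,-1,15],
    [0,-1,20],
    [0,-1,25],
    [0,-1,28],
    [0,-1,30],
    [0,-1,30],
    [0,-1,30],
    [0,-1,30],
  ],
  rot=[
    [0,0,0],
    [0,0,0],
    [0,0,0],
    [0,0,0],
    [0,0,0],
    [0,0,0],
    [0,0,0],
    [0,0,0],
    [0,0,0],
    [0,0,0],
  ],
  grip=[0.5,0.5,0.5,0.5,0.5,0.5,0.5,0.5,0.5,0.5],
)

```text
time_s: 5.25
eef_pos: [0.5196, -0.1192, 0.0455]
eef_rot: [0.0, 0.854, 0.52, 0.0]
wrist_force: [-0.1, 0.4, 0.0]
opening: 0.5
grasp_force: 0.0
```

>>> play_rows(
  xyz=[
    [2,0,0],
    [4,0,0],
    [6,0,0],
    [8,0,0],
    [10,0,0],
    [12,0,0],
    [14,0,0],
    [16,0,0],
    [17,0,0],
    [18,0,0],
  ],
  rot=[
    [0,0,0],
    [0,0,0],
    [0,0,0],
    [0,0,0],
    [0,0,0],
    [0,0,0],
    [0,0,0],
    [0,0,0],
    [0,0,0],
    [0,0,0],
  ],
  grip=[0.5,0.5,0.5,0.5,0.5,0.5,0.5,0.5,0.5,0.5],
)

```text
time_s: 6.5
eef_pos: [0.5277, -0.1031, 0.0453]
eef_rot: [0.0, 0.854, 0.52, -0.0]
wrist_force: [0.5, 0.1, 0.5]
opening: 0.5
grasp_force: 0.1
```

```bash
python3 where.py
cat > jar.py <<'E'
from where import *; from h import *
from bench import vision
o,M=st(); c=vision.camera('wrist')
T=np.eye(4);T[:3,:3]=M;T[:3,3]=o['eef_pos']; T=T@c['hand_eye']
W=cloud(c,T); d=W[...,:2]-O; X=d@u*1000; Y=d@v*1000; Z=W[...,2]*1000
tx=(o['eef_pos'][:2]-O)@u*1000
m0=(X>tx+12)&(X<tx+70)&(abs(Y)<57)&(Z>38+.176*np.clip(tx+118,0,150))&(Z<95)
for a,b in [(-45,-15),(-15,15),(15,45)]:
    k=m0&(Y>a)&(Y<b); x=X[k];z=Z[k]
    if len(x)>30:
        f=lambda p: np.hypot(x-p[0],z-p[1])-27
        from scipy.optimize import least_squares
        print(a,b,len(x),least_squares(f,[tx+38,45],loss='soft_l1').x.round(1))
E
python3 jar.py
```

```text
t 6.5 p [ 0.52766981 -0.10309063  0.04527084] mill xy mm [-123.7    0. ] z 45.27083638006304 head 62.7289021810106 down [-0. -0. -1.] F [0.5 0.1 0.5] F along u 0.2644073077789644 0.49976972165500216
to mill x -142 140 tool mm [-18.3  -0.  -94.7]
to mill x -142 60 tool mm [-18.3  -0.  -14.7]
-45 -15 11491 [-85.6  40.4]
-15 15 10361 [-85.6  40.1]
15 45 11293 [-86.   40.4]
```

>>> play_rows(
  xyz=[
    [2,0,0],
    [5,0,0],
    [8,0,-0.5],
    [12,0,-1],
    [15,0,-2],
    [19,0,-2.5],
    [22,0,-3],
    [26,0,-4],
    [29,0,-4.5],
    [32,0,-5],
  ],
  rot=[
    [0,0,0],
    [0,0,0],
    [0,0,0],
    [0,0,0],
    [0,0,0],
    [0,0,0],
    [0,0,0],
    [0,0,0],
    [0,0,0],
    [0,0,0],
  ],
  grip=[0.5,0.5,0.5,0.5,0.5,0.5,0.5,0.5,0.5,0.5],
)

```text
time_s: 7.8
eef_pos: [0.5424, -0.0745, 0.0503]
eef_rot: [-0.0, 0.854, 0.52, -0.0]
wrist_force: [-2.5, -2.9, 2.9]
opening: 0.499
grasp_force: 1.9
```

```bash
python3 where.py|head -1; python3 jar.py
```

```text
t 7.8 p [ 0.54237715 -0.0745083   0.05030114] mill xy mm [-91.5   0.1] z 50.30113847857175 head 62.72992793829962 down [-0.  0. -1.] F [-2.5 -2.9  2.9] F along u -3.724237347589957 0.49913396343295124
-45 -15 11407 [-53.6  45.2]
-15 15 10297 [-53.6  45. ]
15 45 11129 [-53.9  45.2]
```

>>> play_rows(
  xyz=[
    [2,0,-0.5],
    [5,0,-1],
    [8,0,-1.5],
    [12,0,-2],
    [16,0,-3],
    [20,0,-3.5],
    [24,0,-4],
    [28,0,-5],
    [31,0,-5.5],
    [34,0,-6],
  ],
  rot=[
    [0,0,0],
    [0,0,0],
    [0,0,0],
    [0,0,0],
    [0,0,0],
    [0,0,0],
    [0,0,0],
    [0,0,0],
    [0,0,0],
    [0,0,0],
  ],
  grip=[0.5,0.5,0.5,0.5,0.5,0.5,0.5,0.5,0.5,0.5],
)

```text
time_s: 9.1
eef_pos: [0.558, -0.0442, 0.0563]
eef_rot: [-0.0, 0.854, 0.52, 0.0]
wrist_force: [-2.5, -2.9, 2.1]
opening: 0.496
grasp_force: 1.9
```

>>> play_rows(
  xyz=[
    [2,0,-0.5],
    [5,0,-1],
    [8,0,-1.5],
    [12,0,-2],
    [16,0,-3],
    [20,0,-3.5],
    [24,0,-4],
    [28,0,-5],
    [31,0,-5.5],
    [34,0,-6],
  ],
  rot=[
    [0,0,0],
    [0,0,0],
    [0,0,0],
    [0,0,0],
    [0,0,0],
    [0,0,0],
    [0,0,0],
    [0,0,0],
    [0,0,0],
    [0,0,0],
  ],
  grip=[0.5,0.5,0.5,0.5,0.5,0.5,0.5,0.5,0.5,0.5],
)

```text
time_s: 10.35
eef_pos: [0.5735, -0.0141, 0.0623]
eef_rot: [-0.0, 0.854, 0.52, -0.0]
wrist_force: [-2.3, -3.2, 1.7]
opening: 0.495
grasp_force: 1.9
```

```bash
python3 where.py|head -1; python3 jar.py
```

```text
t 10.35 p [ 0.57349509 -0.01411067  0.06228213] mill xy mm [-23.6   0.3] z 62.28212644282705 head 62.72716870651501 down [-0. -0. -1.] F [-2.3 -3.2  1.7] F along u -3.9146889360194206 0.4946493665898311
-45 -15 10669 [ 23.9 105.6]
-15 15 10268 [14.4 56.9]
15 45 10525 [ 24.  105.6]
```

>>> play_rows(
  xyz=[
    [2,0,-0.5],
    [5,0,-1],
    [8,0,-1.5],
    [12,0,-2],
    [16,0,-3],
    [20,0,-3.5],
    [24,0,-4],
    [28,0,-5],
    [31,0,-5.5],
    [34,0,-6],
  ],
  rot=[
    [0,0,0],
    [0,0,0],
    [0,0,0],
    [0,0,0],
    [0,0,0],
    [0,0,0],
    [0,0,0],
    [0,0,0],
    [0,0,0],
    [0,0,0],
  ],
  grip=[0.5,0.5,0.5,0.5,0.5,0.5,0.5,0.5,0.5,0.5],
)

```text
time_s: 11.65
eef_pos: [0.5891, 0.0162, 0.0683]
eef_rot: [-0.0, 0.854, 0.52, 0.0]
wrist_force: [-2.5, -3.3, 2.4]
opening: 0.497
grasp_force: 1.9
```

>>> play_rows(
  xyz=[
    [2,0,-0.5],
    [5,0,-1],
    [8,0,-1.5],
    [11,0,-2],
    [14,0,-2],
    [17,0,-2],
    [20,0,-2],
    [23,0,-2],
    [26,0,-2],
    [29,0,-2],
  ],
  rot=[
    [0,0,0],
    [0,0,0],
    [0,0,0],
    [0,0,0],
    [0,0,0],
    [0,0,0],
    [0,0,0],
    [0,0,0],
    [0,0,0],
    [0,0,0],
  ],
  grip=[0.5,0.5,0.5,0.5,0.5,0.5,0.5,0.5,0.5,0.5],
)

```text
time_s: 12.9
eef_pos: [0.6025, 0.0421, 0.0702]
eef_rot: [-0.0, 0.854, 0.52, 0.0]
wrist_force: [-0.1, -0.0, 0.0]
opening: 0.5
grasp_force: 0.0
```

```bash
python3 where.py|head -1; sed -i 's/(Z<95)/(Z<95)\&(X<112)\&(Z>50)/' jar.py; python3 jar.py
```

```text
t 12.9 p [0.60245868 0.04211343 0.0701833 ] mill xy mm [39.7  0.5] z 70.1833034535102 head 62.73043847445064 down [ 0.  0. -1.] F [-0.1 -0.   0. ] F along u -0.06261219740757887 0.4996570124479195
-45 -15 9315 [88.1 62. ]
-15 15 9303 [87.9 61.9]
15 45 9338 [87.8 62. ]
```

>>> play_rows(
  xyz=[
    [-4,0,0],
    [-10,0,-3],
    [-16,0,-10],
    [-22,0,-22],
    [-28,0,-40],
    [-32,0,-60],
    [-36,0,-85],
    [-40,0,-110],
    [-40,0,-130],
    [-40,0,-150],
  ],
  rot=[
    [0,0,0],
    [0,0,0],
    [0,0,0],
    [0,0,0],
    [0,0,0],
    [0,0,0],
    [0,0,0],
    [0,0,0],
    [0,0,0],
    [0,0,0],
  ],
  grip=[0.5,0.5,0.5,0.5,0.5,0.5,0.5,0.5,0.5,0.5],
)

```text
time_s: 14.2
eef_pos: [0.5842, 0.006, 0.2227]
eef_rot: [0.001, 0.854, 0.52, 0.001]
wrist_force: [0.0, -0.1, -0.6]
opening: 0.497
grasp_force: 0.0
```

>>> play_rows(
  xyz=[
    [0,0,0],
    [0,0,0],
    [0,0,0],
    [0,0,0],
    [0,0,0],
    [0,0,0],
    [0,0,0],
    [0,0,0],
    [0,0,0],
    [0,0,0],
  ],
  rot=[
    [0,0,0],
    [0,0,0],
    [0,0,0],
    [0,0,0],
    [0,0,0],
    [0,0,0],
    [0,0,0],
    [0,0,0],
    [0,0,0],
    [0,0,0],
  ],
  grip=[0.5,0.5,0.5,0.5,0.5,0.5,0.5,0.5,0.5,0.5],
)

```text
time_s: 15.45
eef_pos: [0.584, 0.0062, 0.2203]
eef_rot: [0.0, 0.854, 0.52, 0.0]
wrist_force: [0.3, 0.0, 0.7]
opening: 0.502
grasp_force: 0.0
```

```bash
python3 where.py|head -1; sed -i 's/X>tx+12/X>62/;s/X<tx+70/X<112/' jar.py; python3 jar.py; python3 -c "
from bench import vision
import cv2
cv2.imwrite('pics/w9.png',vision.camera('wrist')['color'][:,:,::-1])"
```

```text
t 15.45 p [0.58403747 0.00615845 0.22031839] mill xy mm [-0.7  0.3] z 220.31839354091272 head 62.72457906175241 down [ 0. -0. -1.] F [0.3 0.  0.7] F along u 0.17827161627114374 0.5015847071975984
-45 -15 2326 [88.7 61.8]
-15 15 2324 [88.5 61.7]
15 45 2337 [88.3 61.7]
```

View pics/w9.png

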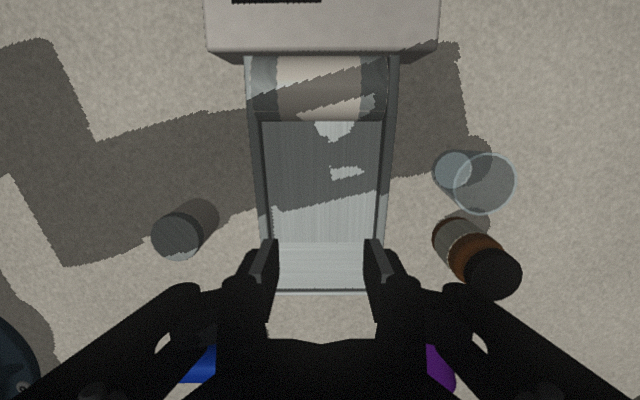

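The jar lies straight against the housing at about (318,88). The bystanders at (178,235), (475,180) and (480,262) are still upright, and the hand is clear.

```bash
python3 -c "
from bench import ctrl
print(ctrl.hand_in())"
```

```text
the job is handed in; nothing more can be done
None
```

The jar was pushed slowly up the ramp and now rests on the two rollers against the housing, the bystanders still look upright and in place, the hand is clear, and the job is handed in (the hand-in call gave no verdict).

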